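# Fit the square punch in the slate-holing stand and latch it

## Task

Take the punch with the square head and square shank out of the wooden rest and fit it into the steel slate-holing stand: the square hole lies inside the round mouth of the stand's bush and may be set at any angle, so turn the punch gently, without forcing it, until the square finds its hole, then pass it down until its collar sits flush on the bush. Then slide the latch all the way over the collar, let go, and leave the other punch, the jar, the dish and the slate where they are.

Things in the scene. Friction and masses are not known exactly. Their poses are not given: they have to be found in the camera images.
- punch: Iron punch, about 0.27 to 0.43 kg, upright in one of the rest's two holes. Origin: on its axis at the underside of its round collar (40 mm across, 6 mm thick); z up along the axis. Below it a square shank, 18 by 18 mm, 60 mm long, cut square at the end. Above the collar a round neck 14 mm across (z 6 to 16 mm), then the square head. Sides of shank and head lie along its x and y.
- punch_head (a point): Middle of the punch's square head, 24 by 24 mm and 40 mm tall: z 16 to 56 mm above the underside of the collar, this point at 36 mm. The place to grip.
- drift: The other iron punch, in the other hole of the rest; not to be used. Same collar, but a round shank and a lower, round head 30 mm across (z 16 to 38 mm). Origin at the underside of its collar.
- rest: Fixed wooden rest: a board 70 mm (x) by 200 mm (y), its top 80 mm above the bench, with two round holes of 30 mm at y = +50 and -50 mm; the collars lie on the board. Origin: centre of its footprint on the bench.
- stand: Fixed steel slate-holing stand. Base 130 mm (x) by 150 mm (y) by 20 mm; round head 82 mm across, its top 100 mm above the bench, on two columns; an arm for the latch runs out to 110 mm on its +y side. Origin: centre of the base on the bench, under the axis of the bush. To press the punch against the stand with over 60 N, sideways wedging counted, is forcing it.
- bush_top (a point): Centre of the bush, a disc 60 mm across, flush with the stand's top, 100 mm above the bench; axes as the stand's. Its mouth is a cone, 32 mm wide at the top, that leads to a round bore 26.2 mm across; together 8 mm deep. The bush is sprung: pressed down with over 6 N it gives, 1.5 N per mm, for 8 mm, and comes back. The punch's collar comes to rest here, only with its square shank in the hole.
- bush_hole (a point): 8 mm below bush_top, at the bottom of the bore, where the square hole begins: 19 by 19 mm, 26 mm deep, sharp-edged, open below. The bush turns only stiffly in the stand (0.4 N m) and may be set at any angle: this point's axes are the stand's, not the hole's. The hole's angle is not given: find it by feel or by looking into the mouth.
- latch (a joint): How far the latch has been slid, in m: 0 to 0.004 at the start (open, clear of the collar) to 0.018 (fully over the collar, 10 mm overlap). It slides towards the bush, along the stand's -y, with 2 N of friction, and stays put. Its tongue, 20 mm wide, runs 8 to 14 mm above the bush's top: over the 6 mm collar, under the punch's head, only if the punch is home.
- latch_knob (a point): On the latch's upright knob, 20 mm (stand's x) by 14 mm (stand's y, the sliding direction), standing 10 to 50 mm above the bush's top, 83 mm from the bush's axis towards +y when the latch reads 0. This point: its centre, 10 mm below its top. Push on its outer (+y) face or pinch it across x.
- jar: Open glass jar, 72 mm across, 110 mm tall, standing under the tin funnel in its wooden stand; leave alone. Origin at the centre of its underside.
- dish: Round pewter sorting dish, about 124 mm across, 24 mm high; leave alone. Origin at the centre of its underside.
- slate: Slate shard, about 130 mm by 90 mm, 7 mm thick, lying on the bench; leave alone. Origin near its middle, on its underside.
Things that resemble listed ones, but are neither listed nor needed, are in the scene too. Leave any orange or white look-alike of the punch alone.

How it is judged:
By the outcome, as a careful person would: the job done as asked, in the order asked, and still so for the second after the job is handed in, with the robot touching nothing.
It also fails if it takes over 61 s, if anything falls off the work surface, if the arm or the gripper's body presses on something with over 40 N, if the wrist force passes 120 N, or if a joint passes its speed limit or range.

## Robot

A 6-joint arm with a two-finger parallel gripper is mounted at the origin on the work surface. World frame = base frame: x ahead of the robot, y to its left, z up, the work surface at z = 0. Lengths are in mm, angles in rad, forces in N, time in s.
With the tool pointing down it reaches from about 425 to 950 mm from the base axis. Payload 14.7 kg.
Tool frame: the origin (TCP) lies on the centre line of the jaws, within the pads' length; the fingertips stand 8 mm ahead of it and the grasp point (between the pads) lies 11 mm behind it; z points along the fingers, y is the line along which they close (so a half turn about z gives the same grasp; the last joint's range is limited). The gripper opens to 85 mm and grips with 20 to 120 N. Pads are 22 mm wide; open, the fingers measure 114 mm over their backs; the gripper's body (76 mm by 85 mm) begins 54 mm behind the grasp point. The pads swing forward as they close: fully open they stand 13 mm farther back than shut.
Start: joints at [-1.294, 0.48, 1.596, -0, 1.065, -0.047], TCP at [206.827, -616.21, 239.297] pointing down, gripper open.
Joint ranges: [-2.75, 2.75], [-0.82, 2.05], [0.23, 2.67], [-1.56, 4.7], [0.09, 2.69], [-2.92, 2.92]. Speed limits (rad/s): [1.89, 1.89, 2.39, 3.01, 3.01, 3.01].

## Interface

Orientations are given as a rotation vector (axis times angle).
In Python, from rig import r, grab_frame, camera_model, finder gives the robot as it stands.
- The arm moves only by the tool move_arm, never from a script. Its argument "targets" is a list that holds one entry, the list of rows, each a list of 5 numbers: the shift along the tool's x, y, z in mm, then the turn about the tool's z in rad, then the finger opening in mm, from 0 to 85.4. In form: [[[tx, ty, tz, twist, grip], ...]]. A call has 1 to 10 rows; each row shifts and turns the commanded pose from where the row before left it, along the tool's axes as they then stand; what a row does not reach is not made up. A row lasts 1/10 s, in which the tool goes at most 50 mm and 8.59 degrees, less where a joint would pass 70% of its speed; a pose out of reach is approached as far as the arm can. A call with a gripper value outside its range is refused whole. The fingers move at their own pace and stop on an object; "newtons" is the grip in N (left out, the last holds). Time passes only in rows, so rows that do not move let the fingers close. It gives the time, the measured TCP pose, the force, the opening and the grip force at its end, in the units of the state.
- r.get_obs(): the state, without advancing time (a new reading comes with each control period).
- grab_frame(name): name is "scene" or "side" or "wrist"; returns the picture (420x560x3 uint8, red, green, blue); there is no depth.
- camera_model(name): a dict with "K" (3x3 intrinsics, pixels), "extrinsics" (4x4, takes a point from camera to world coordinates). Camera axes: x right, y down, z forward; pixel columns grow to the right and rows downward; lengths in mm; the calibration is good to about 2 mm. A picture is of the moment at which its call begins: read the wrist's pose just before it. camera_model takes no time and is no camera call; for the wrist camera it gives the pose at the moment of the call.
- r.job_done(): hands the job in; it is judged then, once.
Trained networks look in the newest picture that a camera, given by its name, has taken for a name from the list of things; names that differ only in an ending like _2 or _b are one class to them, and where a whole thing is asked for, a point or a joint stands for the part that bears it (a point fixed in the world has none). Each returns a list of dicts, best first, with "p" (0 to 1); they miss things now and then, are a little off and sometimes report something else, mostly with a low value. They report only what shows in the picture. A call takes as long as a camera call. They do not tell look-alikes from the thing itself.
- finder.look_for(camera, thing): "centre" ([column, row] as shares, 0 to 1, of the picture: columns of its width, rows of its height, amid what is visible of it).
- finder.tip_of(camera, thing): "centre" ([column, row] as shares, 0 to 1, of the picture: columns of its width, rows of its height: a listed point, or the origin of a listed thing).
The state is a dict: "time_s": time; "q": joint angles; "joint_velocities": joint speeds; "effort": joint torques, N m; "eef_pos": TCP position; "tcp_rot": TCP orientation; "force": force on the tool from outside, world axes, zero at the start; "torque": the same for the moment, N m; "width": finger opening in mm; "grasp_force": force on a finger pad.
Only numpy, scipy, OpenCV 4.12 (cv2) and the standard library are available. Lean on these libraries where they do the work, as an engineer would, in place of code of your own. Each camera call takes 0.05 s, during which the arm holds its last target. There are 200 camera calls.

## Working session

There is one attempt and no reset: what is moved stays moved. The work goes in short steps, Python scripts to look and compute and a tool call to move; the robot and the scene stay as the last step left them, time stands still between calls to the robot, and variables do not carry over. Pictures are saved under pics/ and viewed, at most 10 in all, crops included, and the job is handed in when it is done.

Besides the shell and the picture viewer there is one more tool, called by a JSON object that holds its "fn" and its "kwargs". move_arm: Moves the arm, as the interface text tells. Its arguments: {"type":"object","properties":{"targets":{"type":"array","items":{"type":"array","items":{"type":"array","items":{"type":"number"}}}},"newtons":{"type":"number"}},"required":["targets"]}

```bash
mkdir -p pics; ls; cat > h.py <<'E'
from rig import r, grab_frame, camera_model, finder
import numpy as np, cv2
def ray(cam,uv,m=None):
    m=m or camera_model(cam); K=np.array(m["K"]);T=np.array(m["extrinsics"])
    d=T[:3,:3]@np.linalg.inv(K)@np.array([uv[0],uv[1],1.]); return T[:3,3],d/np.linalg.norm(d)
def at_z(cam,uv,z,m=None):
    o,d=ray(cam,uv,m); return o+d*(z-o[2])/d[2]
def proj(cam,P,m=None):
    m=m or camera_model(cam);T=np.linalg.inv(np.array(m["extrinsics"]));p=T[:3,:3]@np.array(P)+T[:3,3];q=np.array(m["K"])@p;return q[:2]/q[2]
def save(cam,n):
    f=grab_frame(cam);cv2.imwrite(f"pics/{n}.png",f[:,:,::-1]);return f
E
python3 - <<'E'
from h import *
H={'punch':80,'punch_head':116,'drift':80,'rest':0,'stand':0,'bush_top':100,'latch_knob':140,'jar':0,'dish':0,'slate':0}
fs=[]
for c in('scene','side'):
    fs.append(save(c,c+'0'))
    for t,z in H.items():
        for k in finder.tip_of(c,t)[:3]:
            uv=np.array(k['centre'])*[560,420]
            print(c,t,round(k['p'],2),uv.round(),at_z(c,uv,z).round(1))
cv2.imwrite('pics/both.png',np.vstack(fs)[:,:,::-1][:, :])
E
```

```text
pics
scene punch 0.68 [158. 258.] [ 474.8 -296.5   80. ]
scene punch 0.63 [131. 274.] [ 469.8 -385.7   80. ]
scene punch 0.52 [168. 276.] [ 545.2 -305.5   80. ]
scene punch_head 0.73 [130. 272.] [ 484.9 -385.9  116. ]
scene punch_head 0.58 [153. 254.] [ 474.9 -305.8  116. ]
scene punch_head 0.56 [168. 274.] [ 557.7 -305.5  116. ]
scene drift 0.47 [200. 263.] [ 569. -208.   80.]
scene rest 0.77 [188. 286.] [ 569.2 -267.3    0. ]
scene bush_top 0.69 [284. 191.] [530.5 148.6 100. ]
scene latch_knob 0.47 [306. 172.] [538.6 231.7 140. ]
scene jar 0.62 [355. 159.] [525.1 487.6   0. ]
scene dish 0.86 [259. 286.] [706.7 -96.8   0. ]
scene dish 0.7 [286. 190.] [473.9 201.    0. ]
scene slate 0.74 [308. 173.] [463.5 312.9   0. ]
scene slate 0.58 [317. 250.] [724.2 124.1   0. ]
side punch 0.84 [289. 327.] [ 556.3 -307.7   80. ]
side punch 0.77 [245. 331.] [ 453.  -303.5   80. ]
side punch 0.7 [255. 367.] [ 467.1 -390.9   80. ]
side punch_head 0.62 [250. 360.] [ 459.3 -386.9  116. ]
side punch_head 0.59 [289. 318.] [ 556.3 -304.1  116. ]
side punch_head 0.59 [246. 321.] [ 457.4 -297.3  116. ]
side drift 0.73 [290. 285.] [ 573.9 -196.1   80. ]
side rest 0.85 [289. 324.] [ 561.3 -263.2    0. ]
side stand 0.61 [262. 206.] [535.6 159.6  -0. ]
side bush_top 0.78 [257. 186.] [526.3 151.5 100. ]
side latch_knob 0.74 [260. 186.] [533.9 110.9 140. ]
side latch_knob 0.49 [260. 160.] [543.7 224.9 140. ]
side jar 0.51 [253. 139.] [537.2 512.7   0. ]
side dish 0.75 [330. 268.] [ 701.7 -109.2    0. ]
side slate 0.79 [319. 206.] [718.2 131.1   0. ]
side slate 0.24 [257. 186.] [527.2 251.    0. ]
```

View pics/scene0.png

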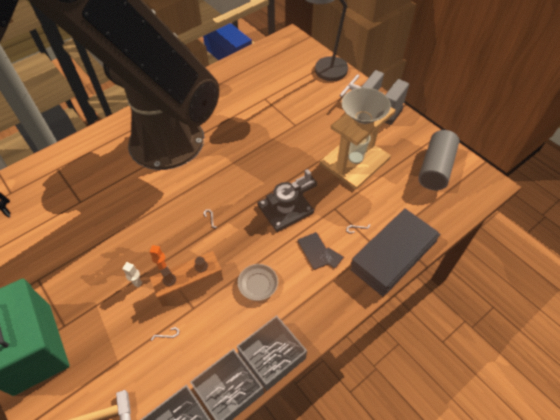

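View pics/side0.png

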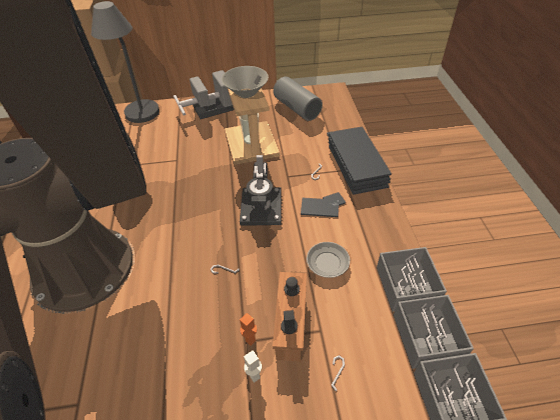

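The punch (dark, square head) is at scene (168,277), side (289,321). The drift is at (200,263), the orange and white look-alikes at (157,254) and (131,274), and the stand at (285,195) with its latch towards +y. The two cameras agree on each.

```bash
cat >> h.py <<'E'
from scipy.spatial.transform import Rotation as Ro
def rel(target, yaw=None):
    """shift in tool axes (mm) from now to world TCP target; tool yaw of y-axis now"""
    o=r.get_obs();R=Ro.from_rotvec(o['tcp_rot']).as_matrix()
    print('tcp',np.round(o['eef_pos'],1),'ydeg',np.degrees(np.arctan2(R[1,1],R[0,1])).round(2),'xdeg',np.degrees(np.arctan2(R[1,0],R[0,0])).round(2),'z',R[:,2].round(3),'shift',(R.T@(np.array(target)-o['eef_pos'])).round(1),'t',round(o['time_s'],2),'F',np.round(o['force'],1),'w',np.round(o['width'],1),'g',np.round(o['grasp_force'],1),'q6',np.round(o['q'][5],2))
E
python3 - <<'E'
from h import *
rel([556,-305,240])
m=camera_model('wrist');print(np.round(m['extrinsics'],2),m['K'])
E
```

```text
tcp [ 206.8 -616.2  239.3] ydeg -71.45 xdeg 18.55 z [-0. -0. -1.] shift [ 430.  -183.9   -0.7] t 1.1 F [0.8 0.4 0.8] w 85.3 g 0.0 q6 -0.05
[[ 3.2000e-01 -9.1000e-01 -2.5000e-01  2.6929e+02]
 [-9.5000e-01 -3.1000e-01 -8.0000e-02 -5.9450e+02]
 [-0.0000e+00  2.6000e-01 -9.7000e-01  3.7343e+02]
 [ 0.0000e+00  0.0000e+00  0.0000e+00  1.0000e+00]] [[311.14774328   0.         277.3509486 ]
 [  0.         311.14774328 206.5603868 ]
 [  0.           0.           1.        ]]
```

{"fn": "move_arm", "kwargs": {"targets": [[[43,-18.4,0,0,85],[43,-18.4,0,0,85],[43,-18.4,0,0,85],[43,-18.4,0,0,85],[43,-18.4,0,0,85],[43,-18.4,0,0,85],[43,-18.4,0,0,85],[43,-18.4,0,0,85],[43,-18.4,0,0,85],[43,-18.4,0,0,85]]]}}

```text
time_s: 2.1
eef_pos: [557.3, -303.5, 239.5]
tcp_rot: [3.1, 0.506, 0.0]
force: [0.6, -1.0, -0.6]
width: 85.0
grasp_force: 0.0
```

{"fn": "move_arm", "kwargs": {"targets": [[[0,0,0,0,85],[0,0,0,0,85],[0,0,0,0,85]]]}}

```text
time_s: 2.4
eef_pos: [555.3, -305.4, 239.2]
tcp_rot: [-3.101, -0.506, 0.001]
force: [0.9, 0.5, 0.2]
width: 85.1
grasp_force: 0.0
```

```bash
python3 - <<'E'
from h import *
rel([556,-305,240])
m=camera_model('wrist');save('wrist','w1')
for t,z in {'punch_head':116,'punch':80,'drift':80}.items():
    for k in finder.tip_of('wrist',t)[:3]:
        uv=np.array(k['centre'])*[560,420]; print(t,round(k['p'],2),uv.round(),at_z('wrist',uv,z,m).round(1))
E
```

```text
tcp [ 555.3 -305.4  239.2] ydeg -71.46 xdeg 18.54 z [-0. -0. -1.] shift [ 0.8 -0.2 -0.8] t 2.4 F [0.9 0.5 0.2] w 85.1 g 0.0 q6 0.7
punch_head 0.86 [324. 303.] [ 477.2 -376.9  116. ]
punch_head 0.83 [284. 201.] [ 558.  -309.8  116. ]
punch_head 0.74 [235. 281.] [ 471.9 -292.2  116. ]
punch 0.84 [238. 268.] [ 466.8 -291.9   80. ]
punch 0.64 [320. 286.] [ 474.  -378.8   80. ]
punch 0.63 [283. 192.] [ 557.8 -309.4   80. ]
drift 0.91 [186. 137.] [ 578. -208.   80.]
```

View pics/w1.png

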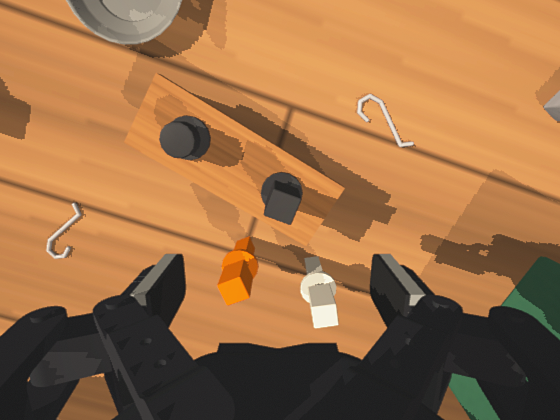

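The wrist view shows the punch at (283,195), its head top near (282,205), and the drift at (186,138). The look-alikes are at the bottom. I'll rectify the head-top plane to get its angle.

```bash
cat >> h.py <<'E'
def rect(cam,img,c,z,half,S=400,m=None):
    w=np.float32([[c[0]-half,c[1]-half],[c[0]+half,c[1]-half],[c[0]+half,c[1]+half],[c[0]-half,c[1]+half]])
    px=np.float32([proj(cam,[*p,z],m) for p in w]); d=np.float32([[0,S],[S,S],[S,0],[0,0]])
    return cv2.warpPerspective(img,cv2.getPerspectiveTransform(px,d),(S,S),flags=cv2.INTER_CUBIC)
E
python3 - <<'E'
from h import *
img=cv2.imread('pics/w1.png')
a=rect('wrist',img,(558,-309),136,40); 
a=np.clip(a.astype(float)*2,0,255).astype(np.uint8)
for i in range(0,400,50): cv2.line(a,(i,0),(i,6),(0,255,0),1);cv2.line(a,(0,i),(6,i),(0,255,0),1)
cv2.imwrite('pics/r1.png',a)
E
```

```text
(no output)
```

View pics/r1.png

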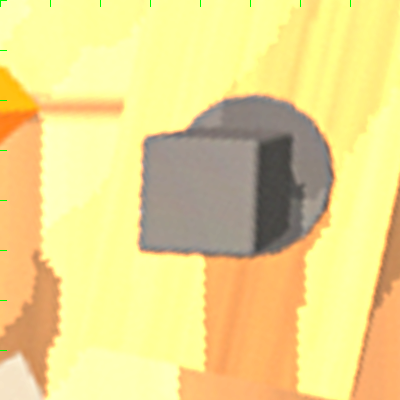

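The head top is square, 23 mm across, centred at about (558,-308) with yaw about -3°. I'll align to it and descend.

{"fn": "move_arm", "kwargs": {"targets": [[[1.7,3.3,0,0,85],[0,0,20,0.125,85],[0,0,30,0.125,85],[0,0,30,0.125,85],[0,0,10,0,85],[0,0,10,0,85],[0,0,10,0,85],[0,0,10,0,85],[0,0,0,0,85],[0,0,0,0,85]]], "newtons": 30}}

```text
time_s: 3.6
eef_pos: [558.8, -307.6, 119.6]
tcp_rot: [3.14, -0.079, 0.0]
force: [0.0, 0.6, 0.7]
width: 84.9
grasp_force: 0.0
```

```bash
python3 - <<'E'
from h import *
rel([558,-308,106])
E
```

```text
tcp [ 558.8 -307.6  119.6] ydeg -92.9 xdeg -2.9 z [ 0. -0. -1.] shift [-0.7  0.4 13.6] t 3.6 F [0.  0.6 0.7] w 84.9 g 0.0 q6 1.07
```

{"fn": "move_arm", "kwargs": {"targets": [[[-0.7,0.4,7,0,85],[0,0,6.6,0,85],[0,0,0,0,20],[0,0,0,0,20],[0,0,0,0,20],[0,0,0,0,20],[0,0,0,0,20],[0,0,0,0,20],[0,0,0,0,20],[0,0,0,0,20]]], "newtons": 40}}

```text
time_s: 4.6
eef_pos: [558.1, -308.0, 105.9]
tcp_rot: [3.14, -0.08, 0.001]
force: [-0.6, -1.4, 5.7]
width: 23.5
grasp_force: 43.6
```

{"fn": "move_arm", "kwargs": {"targets": [[[0,0,0,0,20],[0,0,0,0,20],[0,0,-10,0,20],[0,0,-10,0,20],[0,0,-20,0,20],[0,0,-30,0,20],[0,0,-30,0,20],[0,0,-30,0,20],[0,0,-20,0,20],[0,0,0,0,20]]], "newtons": 60}}

```text
time_s: 5.6
eef_pos: [559.1, -308.6, 259.3]
tcp_rot: [3.138, -0.08, 0.007]
force: [0.1, -0.1, -3.6]
width: 23.2
grasp_force: 59.7
```

```bash
python3 - <<'E'
from h import *
rel([470,140,256])
print(proj('wrist',[0,0,0]))
E
```

```text
tcp [ 559.1 -308.6  259.3] ydeg -92.93 xdeg -2.93 z [ 0.004 -0.003 -1.   ] shift [-111.9 -443.4    1.7] t 5.6 F [ 0.1 -0.1 -3.6] w 23.2 g 59.7 q6 1.07
[117.29581778 501.7119593 ]
```

{"fn": "move_arm", "kwargs": {"targets": [[[-14.2,-45,0,0,20],[-14.2,-45,0,0,20],[-14.2,-45,0,0,20],[-14.2,-45,0,0,20],[-14.2,-45,0,0,20],[-14.2,-45,0,0,20],[-14.2,-45,0,0,20],[-14.2,-45,0,0,20],[-14.2,-45,0,0,20],[-14.2,-45,0,0,20]]]}}

```text
time_s: 6.6
eef_pos: [437.6, 150.3, 254.9]
tcp_rot: [3.14, -0.081, -0.002]
force: [1.1, 0.8, -3.7]
width: 23.4
grasp_force: 60.7
```

{"fn": "move_arm", "kwargs": {"targets": [[[0,0,0,0,20],[0,0,20,0,20],[0,0,40,0,20],[0,0,30,0,20],[0,0,10,0,20],[0,0,0,0,20],[0,0,0,0,20],[0,0,0,0,20]]]}}

```text
time_s: 7.4
eef_pos: [440.0, 148.9, 156.9]
tcp_rot: [-3.14, 0.081, -0.003]
force: [0.2, 0.6, -2.7]
width: 23.3
grasp_force: 61.2
```

```bash
python3 - <<'E'
from h import *
rel([440,148,160])
m=camera_model('wrist');f=save('wrist','w2')
B=None
for t,z in {'bush_top':100,'bush_hole':92,'latch_knob':140,'punch_head':149}.items():
    for k in finder.tip_of('wrist',t)[:2]:
        uv=np.array(k['centre'])*[560,420];p=at_z('wrist',uv,z,m); print(t,round(k['p'],2),uv.round(),p.round(1))
        if t=='bush_top' and B is None:B=p
a=rect('wrist',f[:,:,::-1],(B[0],B[1]),100,45,m=m); b=rect('wrist',f[:,:,::-1],(B[0],B[1]),92,25,m=m)
o=np.hstack([a,b]);cv2.imwrite('pics/r2.png',np.clip(o*1.6,0,255).astype(np.uint8))
E
```

```text
tcp [440.  148.9 156.9] ydeg -92.94 xdeg -2.94 z [ 0.002  0.001 -1.   ] shift [ 0.   0.9 -3.1] t 7.4 F [ 0.2  0.6 -2.7] w 23.3 g 61.2 q6 1.88
bush_top 0.87 [266.  74.] [532.7 151.5 100. ]
bush_hole 0.88 [266.  76.] [532.8 151.8  92. ]
latch_knob 0.63 [77. 40.] [545.1 232.6 140. ]
punch_head 0.82 [280. 278.] [430.  148.6 149. ]
```

View pics/r2.png

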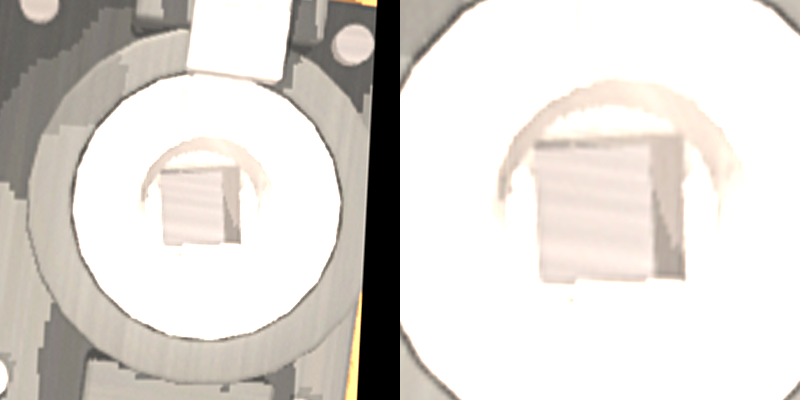

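View pics/w2.png

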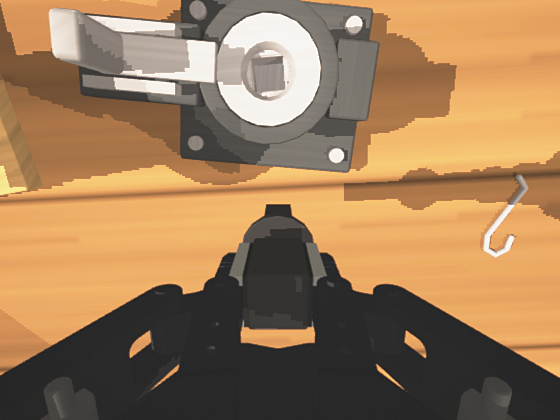

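The hole shows clearly: a square at about +1.5° world yaw, bush centre at (534.2,150.3). The latch tongue is at +y and clear. I'll turn the punch to match and go above the mouth.

{"fn": "move_arm", "kwargs": {"targets": [[[0,0,-25,-0.04,20],[0,0,-25,-0.038,20],[20,0.2,0,0,20],[30,0.3,0,0,20],[30,0.3,0,0,20],[14.2,0.2,0,0,20],[0,0,0,0,20],[0,0,0,0,20],[0,0,0,0,20]]]}}

```text
time_s: 8.55
eef_pos: [532.3, 150.2, 205.7]
tcp_rot: [3.141, 0.042, -0.001]
force: [0.2, -0.7, -3.5]
width: 23.8
grasp_force: 61.5
```

```bash
python3 - <<'E'
from h import *
rel([534.2,150.3,190]); print(r.get_obs()['torque'])
for c in('scene','side'):
  f=save(c,c+'3')
  for t in('bush_top','punch'):
    for k in finder.tip_of(c,t)[:3]:
        uv=np.array(k['centre'])*[560,420]; print(c,t,round(k['p'],2),uv.round(1),'bush proj',proj(c,[534.2,150.3,100]).round(1),'punch expected',proj(c,[534.2,150.3,182]).round(1))
E
```

```text
tcp [532.3 150.2 205.7] ydeg -88.46 xdeg 1.54 z [-0.001 -0.    -1.   ] shift [ 2.  -0.  15.7] t 8.55 F [ 0.2 -0.7 -3.5] w 23.8 g 61.5 q6 1.76
[ 0.04937742  0.00047023 -0.02068445]
scene bush_top 0.62 [286.5 192.2] bush proj [285.6 191.1] punch expected [285.7 175.2]
scene punch 0.53 [284.3 171.7] bush proj [285.6 191.1] punch expected [285.7 175.2]
scene punch 0.51 [156.4 258.7] bush proj [285.6 191.1] punch expected [285.7 175.2]
scene punch 0.48 [132.7 274.6] bush proj [285.6 191.1] punch expected [285.7 175.2]
side bush_top 0.78 [258.9 188. ] bush proj [259.8 186.1] punch expected [258.  166.2]
side punch 0.89 [253.5 368.4] bush proj [259.8 186.1] punch expected [258.  166.2]
side punch 0.82 [249.6 331.5] bush proj [259.8 186.1] punch expected [258.  166.2]
side punch 0.73 [257.2 164.7] bush proj [259.8 186.1] punch expected [258.  166.2]
```

{"fn": "move_arm", "kwargs": {"targets": [[[2,0,5,0,20],[0,0,5,0,20],[0,0,5,0,20],[0,0,3,0,20],[0,0,2,0,20],[0,0,2,0,20],[0,0,2,0,20],[0,0,1,0,20],[0,0,0,0,20]]]}}

```text
time_s: 9.75
eef_pos: [535.2, 150.4, 180.6]
tcp_rot: [3.141, 0.042, -0.0]
force: [-0.2, 1.4, -3.9]
width: 23.5
grasp_force: 61.5
```

```bash
python3 - <<'E'
from h import *
rel([534.2,150.3,126]); print(r.get_obs()['torque'])
E
```

```text
tcp [535.2 150.4 180.6] ydeg -88.46 xdeg 1.54 z [-0. -0. -1.] shift [-1.   0.  54.6] t 9.75 F [-0.2  1.4 -3.9] w 23.5 g 61.5 q6 1.76
[0.05202253 0.0060931  0.00739707]
```

{"fn": "move_arm", "kwargs": {"targets": [[[-0.8,0,0,0,20],[0,0,0.5,0,20],[0,0,1,0,20],[0,0,1,0,20],[0,0,1,0,20],[0,0,1,0,20],[0,0,0,0,20]]]}}

```text
time_s: 10.45
eef_pos: [534.4, 150.3, 176.0]
tcp_rot: [3.141, 0.042, -0.0]
force: [-0.4, 0.4, -3.8]
width: 23.6
grasp_force: 61.5
```

{"fn": "move_arm", "kwargs": {"targets": [[[0,0,1,0,20],[0,0,1,0,20],[0,0,1,0,20],[0,0,1,0,20],[0,0,0,0,20]]]}}

```text
time_s: 10.95
eef_pos: [534.4, 150.3, 172.1]
tcp_rot: [3.141, 0.042, -0.0]
force: [0.5, -0.1, -3.6]
width: 23.1
grasp_force: 61.5
```

It is 6 mm into the square with no contact force. I'll keep going down.

{"fn": "move_arm", "kwargs": {"targets": [[[0,0,2,0,20],[0,0,2,0,20],[0,0,2,0,20],[0,0,2,0,20],[0,0,2,0,20],[0,0,2,0,20],[0,0,0,0,20]]]}}

```text
time_s: 11.65
eef_pos: [534.4, 150.3, 159.9]
tcp_rot: [3.141, 0.042, -0.0]
force: [0.4, -0.5, -3.8]
width: 23.2
grasp_force: 61.5
```

{"fn": "move_arm", "kwargs": {"targets": [[[0,0,2,0,20],[0,0,2,0,20],[0,0,2,0,20],[0,0,2,0,20],[0,0,2,0,20],[0,0,2,0,20],[0,0,0,0,20]]]}}

```text
time_s: 12.35
eef_pos: [534.4, 150.3, 147.9]
tcp_rot: [3.141, 0.042, -0.0]
force: [0.3, 0.1, -4.3]
width: 23.6
grasp_force: 61.5
```

{"fn": "move_arm", "kwargs": {"targets": [[[0,0,2,0,20],[0,0,2,0,20],[0,0,2,0,20],[0,0,2,0,20],[0,0,2,0,20],[0,0,2,0,20],[0,0,2,0,20],[0,0,2,0,20],[0,0,2,0,20],[0,0,0,0,20]]]}}

```text
time_s: 13.35
eef_pos: [534.4, 150.3, 129.9]
tcp_rot: [3.141, 0.042, -0.0]
force: [0.6, 0.2, -3.6]
width: 23.3
grasp_force: 61.5
```

{"fn": "move_arm", "kwargs": {"targets": [[[0,0,1,0,20],[0,0,1,0,20],[0,0,1,0,20],[0,0,0.5,0,20],[0,0,0,0,20]]]}}

```text
time_s: 13.85
eef_pos: [534.4, 150.3, 126.6]
tcp_rot: [3.141, 0.042, -0.0]
force: [-0.5, -1.2, -3.5]
width: 23.7
grasp_force: 61.4
```

{"fn": "move_arm", "kwargs": {"targets": [[[0,0,0.5,0,20],[0,0,0.5,0,20],[0,0,0,0,20],[0,0,0,0,20]]]}}

```text
time_s: 14.25
eef_pos: [534.6, 150.3, 125.9]
tcp_rot: [-3.141, -0.042, -0.0]
force: [-1.8, -1.6, 3.2]
width: 23.4
grasp_force: 62.3
```

Contact at the expected home height: TCP z is 126 and the force changed by about 7 N. Release partway, rise, and check.

{"fn": "move_arm", "kwargs": {"targets": [[[0,0,0,0,45],[0,0,0,0,45],[0,0,0,0,45],[0,0,0,0,45],[0,0,-10,0,45],[0,0,-20,0,45],[0,0,-40,0,45],[0,0,-40,0,45],[0,0,0,0,45],[0,0,0,0,45]]]}}

```text
time_s: 15.25
eef_pos: [535.0, 150.5, 237.2]
tcp_rot: [-3.141, -0.042, -0.004]
force: [-0.2, -0.3, -1.4]
width: 44.9
grasp_force: 0.0
```

{"fn": "move_arm", "kwargs": {"targets": [[[-25,0,0,0,0],[-30,0,0,0,0],[-20,0,0,0,0],[0,0,0,0,0],[0,0,0,0,0],[0,0,0,0,0]]]}}

```text
time_s: 15.85
eef_pos: [460.1, 148.3, 235.4]
tcp_rot: [3.141, 0.042, -0.0]
force: [0.7, -0.5, -0.3]
width: 0.1
grasp_force: 0.0
```

```bash
python3 - <<'E'
from h import *
rel([450,150,200])
m=camera_model('wrist');f=save('wrist','w4')
for t,z in {'bush_top':100,'latch_knob':140,'punch_head':136,'punch':100}.items():
    for k in finder.tip_of('wrist',t)[:2]:
        uv=np.array(k['centre'])*[560,420];p=at_z('wrist',uv,z,m); print(t,round(k['p'],2),uv.round(),p.round(1))
for c in('side','scene'):
  save(c,c+'4')
  for k in finder.tip_of(c,'latch_knob')[:2]:
    uv=np.array(k['centre'])*[560,420];print(c,round(k['p'],2),at_z(c,uv,140).round(1))
a=rect('wrist',f[:,:,::-1],(540,190),150,75,S=550,m=m)
cv2.imwrite('pics/v4.png',a)
E
```

```text
tcp [460.1 148.3 235.4] ydeg -88.47 xdeg 1.53 z [-0. -0. -1.] shift [-10.   -1.9  35.4] t 15.85 F [ 0.7 -0.5 -0.3] w 0.1 g 0.0 q6 1.79
latch_knob 0.92 [160.  89.] [545.8 232.6 140. ]
punch_head 0.82 [279. 113.] [532.1 149.7 136. ]
punch 0.95 [278. 114.] [532.6 150.  100. ]
side 0.55 [545.9 242.  140. ]
scene 0.65 [ 641.  -279.5  140. ]
scene 0.64 [544.5 240.2 140. ]
```

View pics/v4.png

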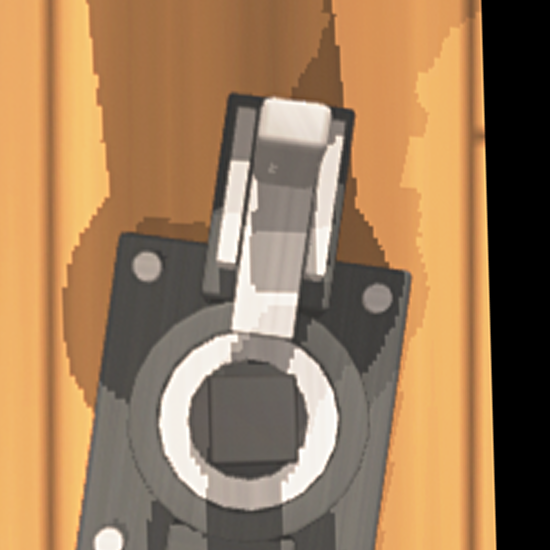

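The punch is home, with its head square in the bush. The knob is at (545,233), so the latch reads about 0 and the stand's yaw is about -7.4°. I'll pinch the knob across x and slide it.

{"fn": "move_arm", "kwargs": {"targets": [[[0,0,0,-0.1415,50],[0,0,0,-0.1415,50],[0,0,0,-0.1415,50],[0,0,0,-0.1415,50],[0,0,0,-0.1415,50],[0,0,0,-0.1415,50],[0,0,0,-0.1415,50],[0,0,0,-0.1415,50],[0,0,0,-0.1415,50],[0,0,0,-0.1415,50]]]}}

```text
time_s: 17.3
eef_pos: [459.5, 148.3, 235.7]
tcp_rot: [2.354, 2.08, 0.0]
force: [-0.2, -0.3, 0.4]
width: 50.1
grasp_force: 0.0
```

{"fn": "move_arm", "kwargs": {"targets": [[[23.7,18.4,0,0,50],[23.7,18.4,0,0,50],[23.7,18.4,0,0,50],[23.7,18.4,0,0,50],[0,0,20,0,50],[0,0,25,0,50],[0,0,10,0,50],[0,0,0,0,50],[0,0,0,0,50]]]}}

```text
time_s: 18.2
eef_pos: [545.0, 232.9, 181.4]
tcp_rot: [2.36, 2.073, 0.001]
force: [-0.2, 0.1, -0.3]
width: 50.1
grasp_force: 0.0
```

```bash
python3 - <<'E'
from h import *
rel([545.2,232.8,130])
m=camera_model('wrist');f=save('wrist','w5')
for t,z in {'latch_knob':140,'punch_head':136}.items():
    for k in finder.tip_of('wrist',t)[:2]:
        uv=np.array(k['centre'])*[560,420];p=at_z('wrist',uv,z,m); print(t,round(k['p'],2),uv.round(),p.round(1))
E
```

```text
tcp [545.  232.9 181.4] ydeg -7.4 xdeg 82.6 z [ 0.  0. -1.] shift [-0.   0.2 51.4] t 18.2 F [-0.2  0.1 -0.3] w 50.1 g 0.0 q6 0.48
latch_knob 0.73 [278. 239.] [545.  231.9 140. ]
punch_head 0.76 [279. 346.] [535.4 153.1 136. ]
```

View pics/w5.png

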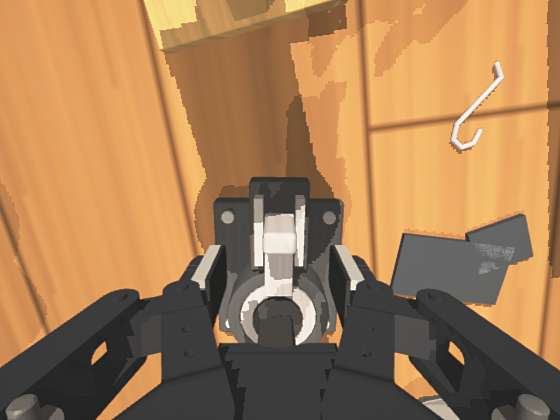

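The knob at (279,235) is centred between the open jaws. Descend and pinch.

{"fn": "move_arm", "kwargs": {"targets": [[[0,0,20,0,50],[0,0,20,0,50],[0,0,10,0,50],[0,0,0,0,50],[0,0,0,0,50],[0,0,0,0,15],[0,0,0,0,15],[0,0,0,0,15],[0,0,0,0,15],[0,0,0,0,15]]], "newtons": 25}}

```text
time_s: 19.35
eef_pos: [546.0, 233.2, 131.7]
tcp_rot: [2.359, 2.073, 0.004]
force: [5.2, -0.2, 7.7]
width: 19.6
grasp_force: 28.8
```

{"fn": "move_arm", "kwargs": {"targets": [[[-2,0,0,0,15],[-2,0,0,0,15],[-2,0,0,0,15],[-2,0,0,0,15],[-2,0,0,0,15],[-2,0,0,0,15],[-2,0,0,0,15],[-2,0,0,0,15],[-1,0,0,0,15],[0,0,0,0,15]]]}}

```text
time_s: 20.35
eef_pos: [543.6, 216.2, 131.6]
tcp_rot: [2.36, 2.073, 0.004]
force: [4.6, -1.4, 8.2]
width: 19.5
grasp_force: 29.0
```

{"fn": "move_arm", "kwargs": {"targets": [[[-0.5,0,0,0,15],[-0.5,0,0,0,15],[0,0,0,0,15],[0,0,0,0,15]]]}}

```text
time_s: 20.75
eef_pos: [543.6, 215.7, 131.7]
tcp_rot: [2.36, 2.073, 0.004]
force: [3.4, 2.9, 8.0]
width: 19.4
grasp_force: 28.9
```

{"fn": "move_arm", "kwargs": {"targets": [[[-0.5,0,0,0,15],[-0.5,0,0,0,15],[0,0,0,0,15],[0,0,0,0,15]]]}}

```text
time_s: 21.15
eef_pos: [543.6, 215.6, 131.7]
tcp_rot: [2.36, 2.073, 0.006]
force: [3.4, 11.8, 4.5]
width: 19.4
grasp_force: 28.7
```

The latch is firmly against its end stop after 17.7 mm of travel, with the reaction force building. Release, rise and verify.

{"fn": "move_arm", "kwargs": {"targets": [[[0,0,0,0,50],[0,0,0,0,50],[0,0,0,0,50],[0,0,0,0,50],[0,0,-10,0,50],[0,0,-30,0,50],[0,0,-40,0,50],[0,0,-20,0,50],[0,0,0,0,50],[0,0,0,0,50]]]}}

```text
time_s: 22.15
eef_pos: [542.3, 214.0, 231.4]
tcp_rot: [2.36, 2.073, 0.002]
force: [0.8, 0.6, -1.0]
width: 49.8
grasp_force: 0.0
```

```bash
python3 - <<'E'
from h import *
rel([545.2,232.8,130])
m=camera_model('wrist');f=save('wrist','w6')
for t,z in {'latch_knob':140,'punch_head':136}.items():
    for k in finder.tip_of('wrist',t)[:2]:
        uv=np.array(k['centre'])*[560,420];p=at_z('wrist',uv,z,m); print(t,round(k['p'],2),uv.round(),p.round(1))
c=f[160:400,180:380,::-1];cv2.imwrite('pics/w6c.png',cv2.resize(c,None,fx=2.5,fy=2.5,interpolation=3))
E
```

```text
tcp [542.3 214.  231.4] ydeg -7.39 xdeg 82.61 z [ 0.001  0.    -1.   ] shift [ 19.    0.3 101.4] t 22.15 F [ 0.8  0.6 -1. ] w 49.8 g 0.0 q6 0.45
latch_knob 0.95 [276. 215.] [540.9 213.  140. ]
punch_head 0.64 [281. 286.] [536.9 151.3 136. ]
```

View pics/w6c.png

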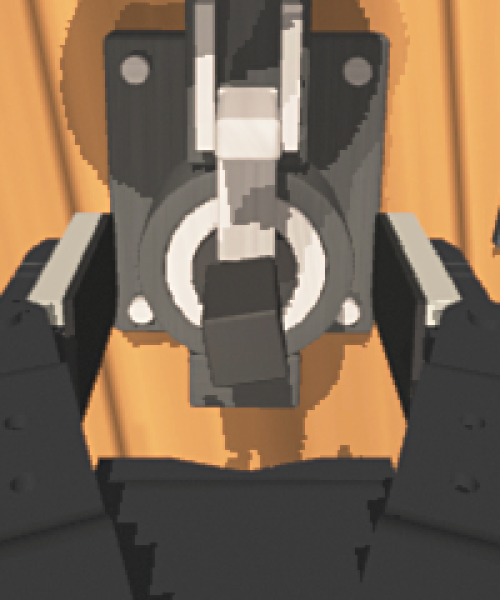

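The tongue (crop (245,230)) lies over the collar and under the head. The knob is about 65 mm from the axis, as it should be, and the gripper is clear.

```bash
python3 -c "
from rig import r
print(r.job_done())"
```

```text
the job is handed in; nothing more can be done
None
```

The square punch is seated in the stand with its collar down on the bush, the latch is fully over the collar, and the job is handed in at about 22 s of the 61 s allowed; I touched nothing else.

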